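Put the dried beakers away in the glassware box

TASK

The glassware is dry: open the clear lid of the storage box, lift every beaker off the draining rack and stand it mouth down on the floor of the box, together with the low glass crystallising dish that stands mouth down on the bench in front of the rack; then close the lid fully. It is thin glass: grip it lightly and set it down softly, never let it drop. Leave the conical flask hanging on its peg, and the covered Petri dish and the forceps where they lie.

Things in the scene. Friction and masses are not known exactly. Their poses are not given: they have to be found in the camera images.
- rack: draining rack fixed on the bench: upright grey board 420 mm wide, 192 mm high, 8 mm thick, over a steel drip tray 20 mm high reaching 120 mm in front of the board. Origin: on the bench, middle of the board's front face; x through the board away from the robot, y along the board. Five long upper pegs 80 mm apart; below them four short thin pegs, empty, tips 115 mm up, 17 mm in front.
- peg0 (a point): tip of upper peg 0, counted from the +y end (round, 8 mm radius, centred here; rack frame x -38 mm, z 218 mm). The peg is 16 mm thick, 110 mm long, and leans 20 deg from vertical out of the board towards the robot. A vessel hangs with its closed end on the tip and its rim leaning on the board; it must come 70 mm along its own axis to be clear of the peg.
- peg1 (a point): tip of upper peg 1, counted from the +y end (round, 8 mm radius, centred here; rack frame x -38 mm, z 218 mm). The peg is 16 mm thick, 110 mm long, and leans 20 deg from vertical out of the board towards the robot. A vessel hangs with its closed end on the tip and its rim leaning on the board; it must come 70 mm along its own axis to be clear of the peg.
- peg2 (a point): tip of upper peg 2, counted from the +y end (round, 8 mm radius, centred here; rack frame x -38 mm, z 218 mm). The peg is 16 mm thick, 110 mm long, and leans 20 deg from vertical out of the board towards the robot. A vessel hangs with its closed end on the tip and its rim leaning on the board; it must come 70 mm along its own axis to be clear of the peg.
- peg3 (a point): tip of upper peg 3, counted from the +y end (round, 8 mm radius, centred here; rack frame x -38 mm, z 218 mm). The peg is 16 mm thick, 110 mm long, and leans 20 deg from vertical out of the board towards the robot. A vessel hangs with its closed end on the tip and its rim leaning on the board; it must come 70 mm along its own axis to be clear of the peg.
- peg4 (a point): tip of upper peg 4, counted from the +y end (round, 8 mm radius, centred here; rack frame x -38 mm, z 218 mm). The peg is 16 mm thick, 110 mm long, and leans 20 deg from vertical out of the board towards the robot. A vessel hangs with its closed end on the tip and its rim leaning on the board; it must come 70 mm along its own axis to be clear of the peg.
- beaker1: 100 ml glass beaker hanging mouth down on a peg of the draining rack (may be absent): cylinder 50 mm outside diameter, 70 mm tall, wall 2.8 mm, closed end 4 mm thick, 40 to 65 g. Origin: centre of the mouth; z axis: from the mouth towards the closed end (straight up when it stands mouth down). Hanging, the z axis leans about 29 deg from vertical, away from the board and towards the robot.
- beaker2: 100 ml glass beaker hanging mouth down on a peg of the draining rack (may be absent): cylinder 50 mm outside diameter, 70 mm tall, wall 2.8 mm, closed end 4 mm thick, 40 to 65 g. Origin: centre of the mouth; z axis: from the mouth towards the closed end (straight up when it stands mouth down). Hanging, the z axis leans about 29 deg from vertical, away from the board and towards the robot.
- beaker3: 100 ml glass beaker hanging mouth down on a peg of the draining rack (may be absent): cylinder 50 mm outside diameter, 70 mm tall, wall 2.8 mm, closed end 4 mm thick, 40 to 65 g. Origin: centre of the mouth; z axis: from the mouth towards the closed end (straight up when it stands mouth down). Hanging, the z axis leans about 29 deg from vertical, away from the board and towards the robot.
- beaker4: 100 ml glass beaker hanging mouth down on a peg of the draining rack (may be absent): cylinder 50 mm outside diameter, 70 mm tall, wall 2.8 mm, closed end 4 mm thick, 40 to 65 g. Origin: centre of the mouth; z axis: from the mouth towards the closed end (straight up when it stands mouth down). Hanging, the z axis leans about 29 deg from vertical, away from the board and towards the robot.
- bowl: glass crystallising dish, a low straight-sided cylinder 58 mm outside diameter, 38 mm tall, closed end 4 mm, 40 to 65 g, standing mouth down on the bench. Origin: centre of the mouth, on the bench; z axis up through the closed end. It and the beakers crack if the fingers' contact forces on one add up to more than 80 N (both fingers together, about 40 N on each).
- flask: glass conical flask hanging neck down on upper peg 4 (the -y end): 62 mm across its bottom, 28 mm neck, 85 mm tall; origin at the centre of its mouth, z axis towards its flat bottom. Stays where it is.
- box: white plastic storage box, fixed on the bench, open-topped under the lid: outside 215 mm (x) by 310 mm (y) by 85 mm high, walls and floor 4 mm. Origin: on the bench under its centre; -x side faces the robot.
- box_in (a point): centre of the inner floor of the box (4 mm above the bench); axes as the box. The inner floor measures 207 mm (x) by 302 mm (y).
- lid (a joint): lid angle in rad: 0 closed, grows as it is raised, stop at 1.8; clear plate 215 x 310 x 6 mm hinged along the far (+x) top edge of the box, stiff hinge that stays where it is left (up to 0.45 Nm to raise, so about 2.5 N at the knob).
- lid_handle (a point): grip point of the lid's knob, on its axis: a grey knob 28 mm in diameter and 16 mm thick on a thin stem, its grip point 35 mm above the lid's plate, its face 43 mm above; it sits 30 mm from the front edge of the lid, midway along it (185 mm from the hinge). Moves with the lid.
- lid_hinge (a point): middle of the lid's hinge line, at the far (+x) top edge of the box, 85.5 mm above the bench; the hinge runs along the box's y axis.
- dish2: covered glass Petri dish, flat, 64 mm across, 16 mm high, lying between the rack and the box; origin at the centre of its underside. Stays where it is.
- forceps: steel forceps lying flat, about 120 mm long, 8 mm high; origin near the middle. Stays where it is.
There are look-alikes about, which are no part of the job. Leave any yellow look-alike of the bowl alone.

How it is judged:
By the outcome, as a careful person would: the job done as asked, in the order asked, and still so for the second after the job is handed in, with the robot touching nothing.
Of beaker1, beaker2, beaker3, beaker4 only 2 to 4 are there at a start; the rules pass over those that are not, and their reading is None.
At some moment in a run one of bowl may be knocked a few centimetres aside while the robot is not near it.
It also fails if it takes over 210 s, if anything falls off the work surface, if the arm or the gripper's body presses on something with over 40 N, if the wrist force passes 120 N, or if a joint passes its speed limit or range.

ROBOT

A 6-joint arm with a two-finger parallel gripper is mounted at the origin on the work surface. World frame = base frame: x ahead of the robot, y to its left, z up, the work surface at z = 0. Lengths are in m, angles in rad, forces in N, time in s.
With the tool pointing down it reaches from about 0.35 to 0.85 m from the base axis. Payload 8.1 kg.
Tool frame: the origin (TCP) lies where the fingers leave the gripper's body, on its centre line; the fingertips stand 84 mm ahead of it and the grasp point (between the pads) lies 65 mm ahead of it; z points along the fingers, y is the line along which they close (so a half turn about z gives the same grasp; the last joint's range is limited). The gripper opens to 93 mm and grips with 3 to 60 N. Pads are 15 mm wide; open, the fingers measure 128 mm over their backs; the gripper's body (75 mm by 188 mm) begins 65 mm behind the grasp point.
Start: joints at [-1.419, 0.13, 1.488, -0, 1.523, -0.085], TCP at [0.141, -0.583, 0.303] pointing down, gripper open.
Joint ranges: [-2.96, 2.96], [-0.89, 2.26], [0.02, 2.5], [-1.34, 4.48], [0, 2.73], [-2.66, 2.66]. Speed limits (rad/s): [2.39, 2.39, 2.79, 3.14, 3.14, 3.14].

INTERFACE

Orientations are given as a unit quaternion [w, x, y, z].
In Python, from rig import manip gives the robot as it stands.
- The arm moves only by the tool servo_tool, never from a script. Its argument "motion" is a list of rows, each a list of 5 numbers: the shift along the world's x, y, z in m, then the turn about the world's z in rad, then the opening, from -1 (shut) to 1 (fully open). In form: [[x, y, z, roll, gripper], ...]. A call has 1 to 20 rows; each row shifts and turns the commanded pose from where the row before left it; what a row does not reach is not made up. A row lasts 1/8 s, in which the tool goes at most 62.5 mm and 10.7 degrees, less where a joint would pass 70% of its speed; a pose out of reach is approached as far as the arm can. A call with a gripper value outside its range is refused whole. The fingers move at their own pace and stop on an object; "grip_force" is the grip in N (left out, the last holds). Time passes only in rows, so rows that do not move let the fingers close. It gives the time, the measured TCP pose, the force, the opening and the grip force at its end, in the units of the state.
- manip.state(): the state, without advancing time (a new reading comes with each control period).
- manip.snapshot(name): name is "side" or "top"; returns a dict with "image" (480x640x3 uint8, red, green, blue), "fov_y" (degrees; the focal length in pixels is half the picture's height over the tangent of half this angle, whatever the lens; pixels are square), "cx", "cy" (the principal point, pixels), "rvec" (rotation vector, rad) and "tvec" (3), from world to camera coordinates, as OpenCV has them. Camera axes: x right, y down, z forward; pixel columns grow to the right and rows downward; lengths in m; the calibration is good to about 2 mm. A picture is of the moment at which its call begins. There is no depth.
- manip.job_done(): hands the job in; it is judged then, once.
The state is a dict: "time": time; "joint_positions": joint angles; "dq": joint speeds; "tau": joint torques, N m; "tool_pos": TCP position; "orientation": TCP orientation; "contact_force": force on the tool from outside, world axes, zero at the start; "moment": the same for the moment, N m; "gripper_width": finger opening in m; "grip_force": force on a finger pad.
Only numpy, scipy, OpenCV 4.12 (cv2) and the standard library are available. Lean on these libraries where they do the work, as an engineer would, in place of code of your own. Each camera call takes 0.05 s, during which the arm holds its last target. There are 200 camera calls.

## Working session

There is one attempt and no reset: what is moved stays moved. The work goes in short steps, Python scripts to look and compute and a tool call to move; the robot and the scene stay as the last step left them, time stands still between calls to the robot, and variables do not carry over. Pictures are saved under pics/ and viewed, at most 14 in all, crops included, and the job is handed in when it is done.

Besides the shell and the picture viewer there is one more tool, called after "Emit:" as a command line: name --pt "numbers of a row" for each row, then --argument value for the rest. servo_tool: Moves the arm, as the interface text tells. Its arguments: {"type":"object","properties":{"motion":{"type":"array","items":{"type":"array","items":{"type":"number"}}},"grip_force":{"type":"number"}},"required":["motion"]}

```bash
mkdir -p pics
cat > h.py <<'E'
from rig import manip
import numpy as np, cv2
def snap(n,f=None):
    s=manip.snapshot(n)
    if f: cv2.imwrite('pics/'+f,s['image'][:,:,::-1])
    R=cv2.Rodrigues(np.array(s['rvec'],float))[0];t=np.array(s['tvec'],float).ravel()
    fl=240/np.tan(np.radians(s['fov_y'])/2)
    return s['image'],(R,t,fl,s['cx'],s['cy'])
def proj(c,P):
    R,t,f,cx,cy=c;p=(R@np.atleast_2d(P).T).T+t
    return np.c_[cx+f*p[:,0]/p[:,2],cy+f*p[:,1]/p[:,2]]
def ray(c,u,v):
    R,t,f,cx,cy=c;d=R.T@np.array([(u-cx)/f,(v-cy)/f,1]);return -R.T@t,d
def plane(c,u,v,z):
    o,d=ray(c,u,v);return o+d*(z-o[2])/d[2]
def tri(c1,a,c2,b):
    o1,d1=ray(c1,*a);o2,d2=ray(c2,*b)
    s=np.linalg.lstsq(np.c_[d1,-d2],o2-o1,rcond=None)[0]
    p,q=o1+s[0]*d1,o2+s[1]*d2
    return (p+q)/2,np.linalg.norm(p-q)
E
python3 - <<'E'
from h import *
for n in('side','top'):
    i,c=snap(n,n+'0.png');print(n,ray(c,c[3],c[4]),c[2:])
print(manip.state())
E
```

```text
side (array([ 0.27890042, -0.66120638,  0.76871411]), array([ 0.23855683,  0.67184274, -0.70122605])) (np.float64(472.22252603487186), 316.7305406360334, 244.30096910594511)
top (array([ 0.22840497, -0.0447548 ,  1.53746039]), array([ 0.17818136,  0.02218668, -0.98374751])) (np.float64(609.7747649141551), 316.8758619020004, 237.25060629018733)
{'time': 0.1, 'joint_positions': array([-1.41938837e+00,  1.31106486e-01,  1.48920004e+00,  2.51567070e-05,
        1.52300203e+00, -8.53858384e-02]), 'dq': array([ 0.00109397, -0.00075965, -0.00351342, -0.00204176,  0.00014694,
        0.00045412]), 'tau': array([ 1.81809087e-04, -5.61342216e+01, -4.93097806e+01,  7.68600265e-02,
        2.91713630e-02, -4.90046659e-05]), 'tool_pos': array([ 0.1407309 , -0.5828645 ,  0.30176349]), 'orientation': array([-8.57894920e-04,  9.92998978e-01,  1.18119828e-01, -1.57599926e-05]), 'contact_force': array([ 0.04295791,  0.14268906, -0.50887195]), 'moment': array([ 0.02128063,  0.01162545, -0.00130557]), 'grip_force': 0.0, 'gripper_width': 0.09283525783408587}
```

View pics/side0.png

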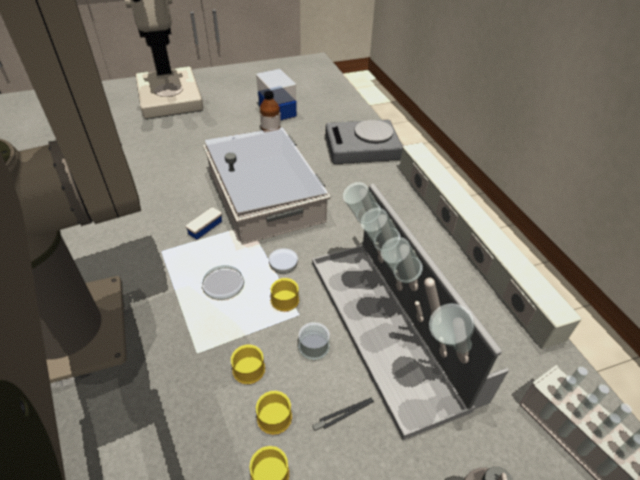

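View pics/top0.png

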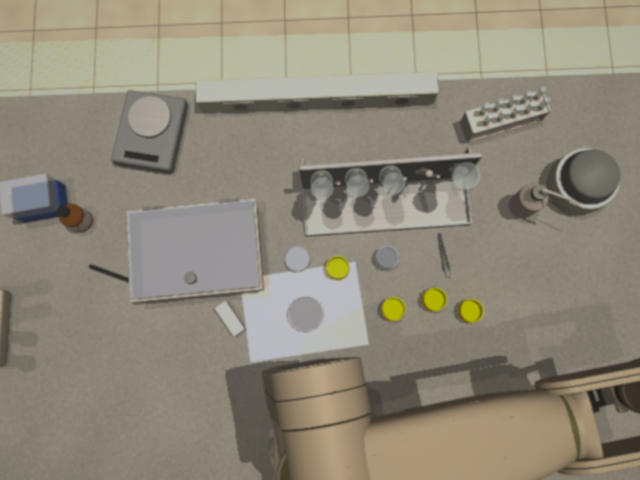

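Side view: box with grey knob (231,158), vessels on the rack at (357,195), (374,222), (397,252)/(408,268), flask (452,325). Clear dishes are at (313,340), (283,260) and (222,282), and there are yellow look-alikes. 
Top view: beakers at (321,184), (356,183), (392,180), an empty peg at (428,173), flask (465,176).

Dish candidates (top view):
- (387,258): small, clear, in front of the rack. It fits the bowl.
- (297,259): flat, between rack and box. This is dish2, the Petri dish.
- (305,314): wide disc on the paper, so neither.
- Four yellow dishes: look-alikes to leave alone.

I'll confirm with enlarged crops.

Run:
```python
import cv2
t=cv2.imread('pics/top0.png');s=cv2.imread('pics/side0.png')
cv2.imwrite('pics/tc.png',cv2.resize(t[140:280,280:490],None,fx=3.8,fy=3.8,interpolation=cv2.INTER_CUBIC))
cv2.imwrite('pics/sc.png',cv2.resize(s[170:370,260:500],None,fx=3,fy=3,interpolation=cv2.INTER_CUBIC))
cv2.imwrite('pics/tb.png',cv2.resize(t[185:315,110:280],None,fx=4.5,fy=4.5,interpolation=cv2.INTER_CUBIC))
```

```text
(no output)
```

View pics/tc.png

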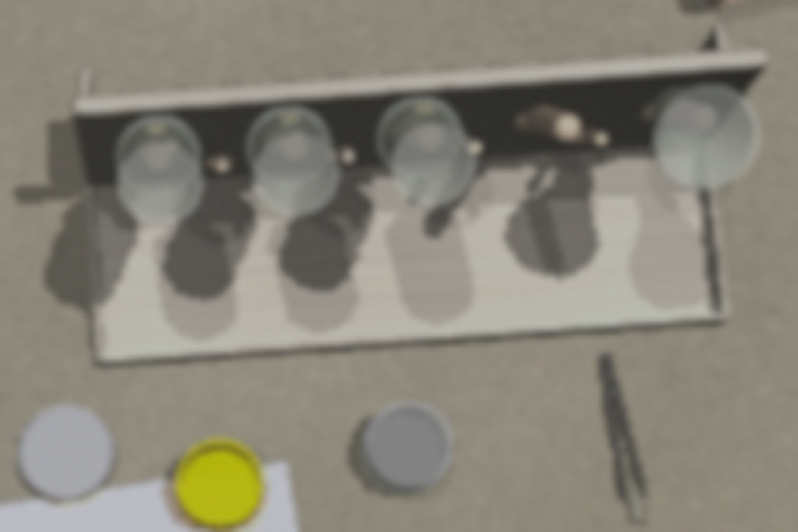

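View pics/sc.png

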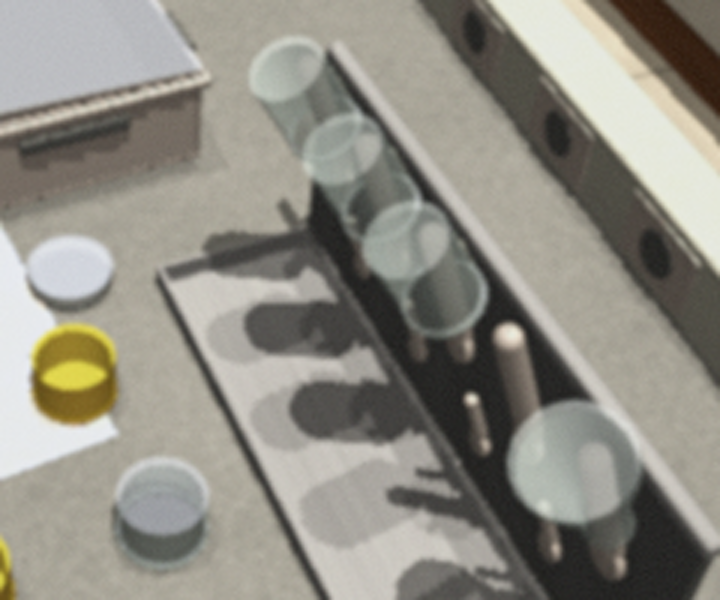

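View pics/tb.png

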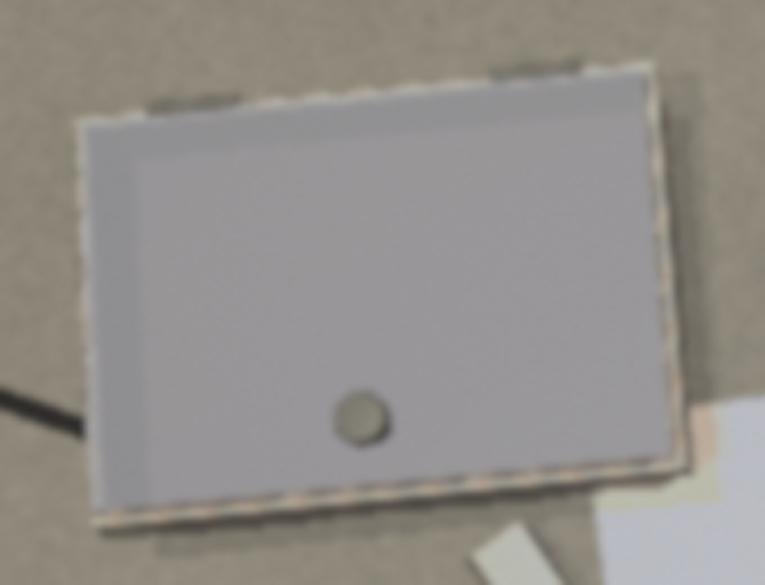

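Run:
```python
from h import *
_,ct=snap('top');_,cs=snap('side')
tc=lambda u,v:((u+.5)/3.8-.5+280,(v+.5)/3.8-.5+140)
sc=lambda u,v:((u+.5)/3-.5+260,(v+.5)/3-.5+170)
tb=lambda u,v:((u+.5)/4.5-.5+110,(v+.5)/4.5-.5+185)
for n,a in dict(bL=(78,112),bR=(763,70)).items(): print(n,plane(ct,*tc(*a),.192).round(4))
for n,a,b in [('b0',(160,180),(288,77)),('b1',(294,172),(343,151)),('b2',(431,163),(406,241)),('peg3',(567,126),(508,335))]:
    p,e=tri(ct,tc(*a),cs,sc(*b));print(n,p.round(4),e.round(4),plane(ct,*tc(*a),.222).round(4))
print('bowl top',plane(ct,*tc(408,446),.038).round(4),plane(cs,*sc(162,498),.038).round(4))
for z in (.09,):
  for a in [(85,121),(650,70),(674,460),(94,512)]: print('lid',plane(ct,*tb(*a),.091).round(4))
print('knob',plane(ct,*tb(361,416),.1335).round(4),tri(ct,tb(361,416),cs,(231,156)))
for n,P in dict(dish=(65,450,.016),).items(): print(n,plane(ct,*tc(P[0],P[1]),P[2]).round(4))
```

```text
bL [0.6319 0.0195 0.192 ]
bR [ 0.6433 -0.3922  0.192 ]
b0 [ 0.5807 -0.0287  0.2141] 0.0026 [ 0.5799 -0.0291  0.222 ]
b1 [ 0.5823 -0.1076  0.2182] 0.0014 [ 0.582  -0.1076  0.222 ]
b2 [ 0.5845 -0.1877  0.2194] 0.0016 [ 0.5846 -0.1877  0.222 ]
peg3 [ 0.6034 -0.2678  0.2218] 0.0016 [ 0.6041 -0.2681  0.222 ]
bowl top [ 0.4446 -0.1832  0.038 ] [ 0.4444 -0.1866  0.038 ]
lid [0.5696 0.4478 0.091 ]
lid [0.5875 0.1389 0.091 ]
lid [0.3749 0.1282 0.091 ]
lid [0.3566 0.4371 0.091 ]
knob [0.3983 0.2851 0.1335] (array([0.39782405, 0.28382611, 0.13874138]), np.float64(0.00031019834481820337))
dish [0.4523 0.0418 0.016 ]
```

The crops confirm three beakers on pegs 0–2 and peg 3 empty. The clear, deep dish at side crop (161,510) is the bowl, and the flat one at (70,270) is the Petri dish. First move: over to the knob.

Emit:
servo_tool --pt "0.039 0.035 0 -0.02 1" --pt "0.039 0.035 0 -0.02 1" --pt "0.039 0.035 0 -0.02 1" --pt "0.039 0.035 0 -0.02 1" --pt "0.039 0.035 0 -0.02 1" --pt "0.039 0.035 0 -0.02 1" --pt "0.039 0.035 0 -0.02 1" --pt "0.036 0.038 0 -0.02 1" --pt "-0.0044 0.0487 0 -0.02 1" --pt "-0.0044 0.0487 0 0 1" --pt "-0.0044 0.0487 0 0 1" --pt "-0.0044 0.0487 0 0 1" --pt "-0.0044 0.0487 0 0 1" --pt "-0.0044 0.0487 0 0 1" --pt "-0.0044 0.0487 0 0 1" --pt "-0.0044 0.0487 0 0 1" --pt "-0.0044 0.0487 0 0 1" --pt "-0.0044 0.0487 0 0 1" --pt "-0.0044 0.0487 0 0 1" --pt "-0.0044 0.0487 0 0 1" --grip_force 10

```text
time: 2.7
tool_pos: [0.3965, 0.2858, 0.3027]
orientation: [-0.0, 1.0, 0.028, 0.0]
contact_force: [1.1, 0.1, -0.1]
gripper_width: 0.093
grip_force: 0.0
```

Emit:
servo_tool --pt "0 -0.001 -0.03 0 1" --pt "0 0 -0.03 0 1" --pt "0 0 -0.03 0 1" --pt "0 0 -0.021 0 0" --pt "0 0 0 0 -1" --pt "0 0 0 0 -1" --pt "0 0 0 0 -1" --pt "0 0 0 0 -1" --pt "0 0 0 0 -1" --pt "0 0 0 0 -1" --pt "0 0 0 0 -1" --grip_force 15

```text
time: 4.08
tool_pos: [0.397, 0.2845, 0.1922]
orientation: [-0.002, 1.0, 0.029, 0.0]
contact_force: [-0.6, 7.6, -1.0]
gripper_width: 0.0274
grip_force: 15.0
```

Run:
```python
import numpy as np
def P(f): return np.array([-.185*np.cos(f)+.041*np.sin(f),.185*np.sin(f)+.041*np.cos(f)])
f=np.linspace(0,1.76,27);print(np.diff([P(a) for a in f],axis=0).round(4).tolist())
```

```text
[[0.0032, 0.0124], [0.004, 0.0122], [0.0048, 0.0119], [0.0056, 0.0115], [0.0064, 0.0111], [0.0071, 0.0107], [0.0078, 0.0101], [0.0085, 0.0096], [0.0091, 0.009], [0.0097, 0.0084], [0.0103, 0.0077], [0.0108, 0.007], [0.0112, 0.0062], [0.0116, 0.0054], [0.012, 0.0047], [0.0122, 0.0038], [0.0125, 0.003], [0.0126, 0.0021], [0.0128, 0.0013], [0.0128, 0.0004], [0.0128, -0.0004], [0.0128, -0.0013], [0.0126, -0.0022], [0.0125, -0.003], [0.0122, -0.0039], [0.0119, -0.0047]]
```

Emit:
servo_tool --pt "0.003 0.001 0.0124 0 -1" --pt "0.004 0.0002 0.0122 0 -1" --pt "0.0048 0.0003 0.0119 0 -1" --pt "0.0056 0.0003 0.0115 0 -1" --pt "0.0064 0.0004 0.0111 0 -1" --pt "0.0071 0.0004 0.0107 0 -1" --pt "0.0078 0.0004 0.0101 0 -1" --pt "0.0085 0.0005 0.0096 0 -1" --pt "0.0091 0.0005 0.009 0 -1" --pt "0.0097 0.0005 0.0084 0 -1"

```text
time: 5.32
tool_pos: [0.4633, 0.2889, 0.2971]
orientation: [-0.001, 1.0, 0.029, -0.0]
contact_force: [8.5, 10.5, -15.0]
gripper_width: 0.0276
grip_force: 15.0
```

Emit:
servo_tool --pt "0.0015 0.0015 -0.002 0 -1" --pt "0.0103 0.0006 0.0077 0 -1" --pt "0.0108 0.0006 0.007 0 -1" --pt "0.0112 0.0006 0.0062 0 -1" --pt "0.0116 0.0006 0.0054 0 -1" --pt "0.012 0.0007 0.0047 0 -1" --pt "0.0122 0.0007 0.0038 0 -1" --pt "0.0125 0.0007 0.003 0 -1"

```text
time: 6.32
tool_pos: [0.5453, 0.2944, 0.3329]
orientation: [-0.0, 1.0, 0.029, -0.001]
contact_force: [-1.3, 8.4, -10.0]
gripper_width: 0.0272
grip_force: 15.0
```

Emit:
servo_tool --pt "0.0125 0.0015 0.001 0 -1" --pt "0.0126 0.0007 0.0013 0 -1" --pt "0.0128 0.0007 0.0004 0 -1" --pt "0.0128 0.0007 -0.0004 0 -1" --pt "0.0128 0.0007 -0.0013 0 -1" --pt "0.0126 0.0007 -0.0022 0 -1" --pt "0.0125 0.0007 -0.003 0 -1" --pt "0.0122 0.0007 -0.0039 0 -1" --pt "0.008 0 -0.0047 0 -1"

```text
time: 7.45
tool_pos: [0.654, 0.3016, 0.3205]
orientation: [-0.001, 1.0, 0.029, -0.001]
contact_force: [-2.7, 9.2, -1.9]
gripper_width: 0.0273
grip_force: 15.0
```

Run:
```python
from h import *
import cv2
a,_=snap('side');b,_=snap('top')
m=np.hstack([cv2.resize(a[:330,60:400],(400,388)),cv2.resize(b[60:360,90:400],(400,388))])
cv2.imwrite('pics/lid1.png',m[:,:,::-1])
```

```text
(no output)
```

View pics/lid1.png

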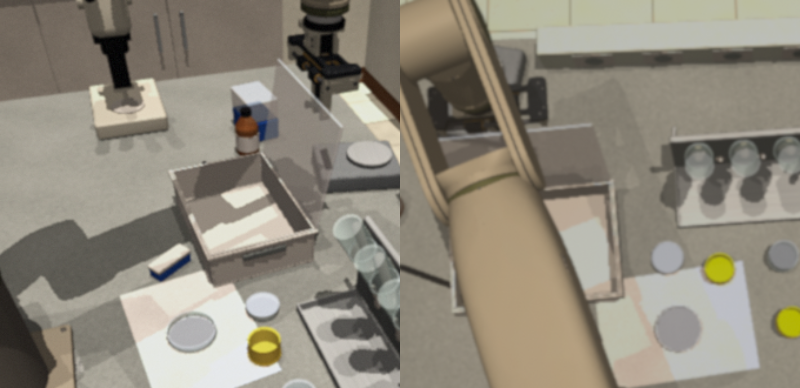

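Side crop: the lid stands open just past vertical and the box is empty. Now I'll release the knob, rise and go to beaker 0.

Emit:
servo_tool --pt "0 0 0 0 0.33" --pt "0 0 0 0 0.33" --pt "0 0 0 0 0.33" --pt "0 0 0.02 0 0.33" --pt "0 0 0.03 0 0.33" --pt "0 0 0.03 0 0.33" --pt "0 0 0.02 0 0.33" --pt "-0.006 -0.04 0 0 0.33" --pt "-0.007 -0.041 0 -0.005 0.33" --pt "-0.007 -0.041 0 -0.005 0.33" --pt "-0.007 -0.042 0 -0.005 0.33" --pt "-0.007 -0.042 0 -0.005 0.33" --pt "-0.007 -0.042 0 -0.005 0.33" --pt "-0.007 -0.042 0 -0.005 0.33" --pt "-0.007 -0.04 0 0 0.33" --pt "0 0 -0.03 0 0.33" --pt "0 0 -0.03 0 0.33" --grip_force 5

```text
time: 9.68
tool_pos: [0.5992, -0.031, 0.3637]
orientation: [0.0, 1.0, 0.013, 0.002]
contact_force: [-0.7, -0.1, -0.4]
gripper_width: 0.0619
grip_force: 0.0
```

Emit:
servo_tool --pt "-0.0005 0.002 -0.02 0 0.33" --pt "0 0 -0.01 0 0.33" --pt "0 0 0 0 0.33"

```text
time: 10.05
tool_pos: [0.5984, -0.0277, 0.3318]
orientation: [0.0, 1.0, 0.014, -0.0]
contact_force: [-0.2, 0.1, 0.8]
gripper_width: 0.0619
grip_force: 0.0
```

Run:
```python
from h import *
a,_=snap('side');b,_=snap('top')
m=np.hstack([cv2.resize(a[100:300,260:440],None,fx=2.2,fy=2.2),cv2.resize(b[100:300,230:410],None,fx=2.2,fy=2.2)])
cv2.imwrite('pics/b0.png',m[:,:,::-1]);print(manip.state()['tool_pos'])
```

```text
[ 0.59882398 -0.02788524  0.33300665]
```

View pics/b0.png

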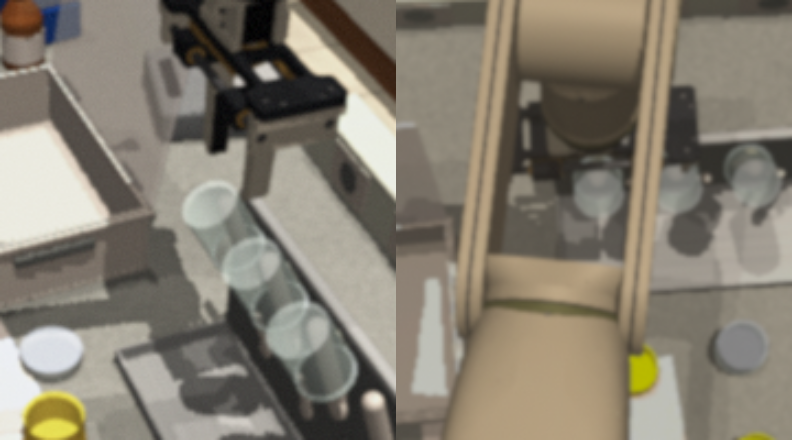

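Emit:
servo_tool --pt "0 -0.001 -0.015 0 0.33" --pt "0 0 -0.015 0 0.33" --pt "0 0 -0.015 0 0.33" --pt "0 0 -0.015 0 0.33" --pt "0 0 -0.012 0 0.33" --pt "0 0 -0.01 0 0.33" --pt "0 0 0 0 0.33" --pt "0 0 0 0 0.2" --pt "0 0 0 0 0.1" --pt "0 0 0 0 0.03" --pt "0 0 0 0 -0.1" --pt "0 0 0 0 -0.1" --pt "0 0 0 0 -0.1" --grip_force 6

```text
time: 11.78
tool_pos: [0.5986, -0.029, 0.2502]
orientation: [0.0, 1.0, 0.013, 0.0]
contact_force: [-0.3, -0.1, 4.4]
gripper_width: 0.0508
grip_force: 6.0
```

Emit:
servo_tool --pt "-0.0024 0 0.0044 0 -0.1" --pt "-0.0048 0 0.0087 0 -0.1" --pt "-0.0073 0 0.0131 0 -0.1" --pt "-0.0073 0 0.0131 0 -0.1" --pt "-0.0073 0 0.0131 0 -0.1" --pt "-0.0073 0 0.0131 0 -0.1" --pt "-0.0073 0 0.0131 0 -0.1" --pt "-0.004 0 0.02 0 -0.1" --pt "0 0 0.02 0 -0.1" --pt "0 0 0 0 -0.1"

```text
time: 13.02
tool_pos: [0.5516, -0.0291, 0.3711]
orientation: [0.0, 1.0, 0.013, 0.002]
contact_force: [0.5, 0.2, -0.6]
gripper_width: 0.0508
grip_force: 6.0
```

Run:
```python
from h import *
a,_=snap('side');b,_=snap('top')
m=np.hstack([cv2.resize(a[60:300,240:420],None,fx=2.2,fy=2.2),cv2.resize(b[60:300,230:410],None,fx=2.2,fy=2.2)])
cv2.imwrite('pics/b0l.png',m[:,:,::-1]);s=manip.state();print(s['tool_pos'],s['contact_force'],s['gripper_width'])
```

```text
[ 0.55088433 -0.0289735   0.36821276] [ 0.0187678   0.53621705 -0.58035233] 0.05061423602077593
```

View pics/b0l.png

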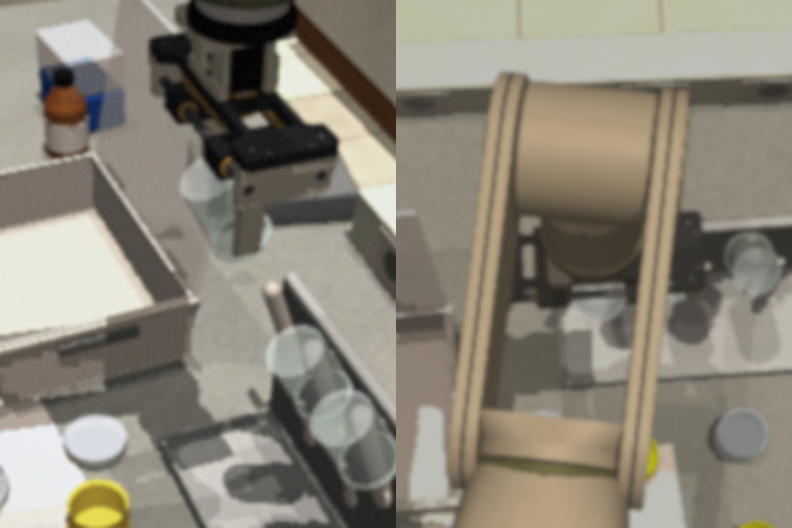

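Beaker 0 is off the peg and held at its tilt. Carrying it to the box.

Emit:
servo_tool --pt "-0.003 0.018 0 0 -0.1" --pt "-0.0058 0.0375 0 0.005 -0.1" --pt "-0.0058 0.0375 0 0.005 -0.1" --pt "-0.0058 0.0375 0 0.005 -0.1" --pt "-0.0058 0.0375 0 0.005 -0.1" --pt "-0.0058 0.0375 0 0.005 -0.1" --pt "-0.0058 0.0375 0 0.005 -0.1" --pt "-0.0058 0.0375 0 0 -0.1" --pt "-0.0058 0.0375 0 0 -0.1" --pt "-0.0058 0.0375 0 0 -0.1" --pt "-0.0058 0.0375 0 0 -0.1" --pt "0 0.02 -0.02 0 -0.1" --pt "0 0 -0.03 0 -0.1" --pt "0 0 -0.035 0 -0.1" --pt "0 0 -0.035 0 -0.1" --pt "0 0 -0.035 0 -0.1" --pt "0 0 -0.035 0 -0.1" --pt "0 0 -0.035 0 -0.1" --pt "0 0 -0.02 0 -0.1" --pt "0 0 -0.005 0 -0.1"

```text
time: 15.62
tool_pos: [0.4885, 0.3832, 0.1158]
orientation: [0.001, 1.0, 0.028, -0.002]
contact_force: [0.6, -0.5, 0.1]
gripper_width: 0.0506
grip_force: 6.0
```

Now slowly down to touch.

Emit:
servo_tool --pt "0 0 -0.004 0 -0.1" --pt "0 0 -0.002 0 -0.1" --pt "0 0 -0.002 0 -0.1" --pt "0 0 -0.001 0 -0.1" --pt "0 0 -0.001 0 -0.1" --pt "0 0 0 0 -0.1"

```text
time: 16.38
tool_pos: [0.4896, 0.384, 0.1082]
orientation: [0.0, 1.0, 0.028, -0.0]
contact_force: [0.3, -0.6, -0.2]
gripper_width: 0.0508
grip_force: 6.0
```

Run:
```python
from h import *
a,_=snap('side','side_p0.png')
cv2.imwrite('pics/p0.png',cv2.resize(a[80:260,160:370],None,fx=3,fy=3)[:,:,::-1]);s=manip.state();print(s['tool_pos'],s['contact_force'],s['gripper_width'])
```

```text
[0.48966526 0.38401308 0.10823055] [-0.57856114 -0.1171855  -0.06231062] 0.0504057966165933
```

View pics/p0.png

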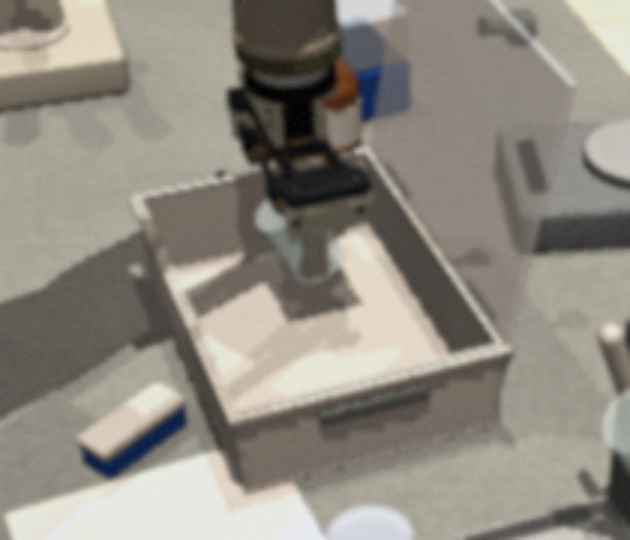

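Emit:
servo_tool --pt "0 0 -0.001 0 -0.1" --pt "0 0 -0.001 0 -0.1" --pt "0 0 -0.001 0 -0.1" --pt "0 0 0 0 -0.1"

```text
time: 16.92
tool_pos: [0.4896, 0.384, 0.105]
orientation: [0.0, 1.0, 0.028, -0.0]
contact_force: [-0.2, 0.2, -0.6]
gripper_width: 0.0506
grip_force: 6.0
```

Emit:
servo_tool --pt "0 0 -0.001 0 -0.1" --pt "0 0 -0.001 0 -0.1" --pt "0 0 0 0 -0.1"

```text
time: 17.3
tool_pos: [0.4902, 0.3842, 0.104]
orientation: [-0.0, 1.0, 0.028, 0.001]
contact_force: [0.8, -0.5, 5.6]
gripper_width: 0.051
grip_force: 6.0
```

Emit:
servo_tool --pt "0.0022 0.0001 -0.0006 0 -0.1" --pt "0.0022 0.0001 -0.0007 0 -0.1" --pt "0.0021 0.0001 -0.0009 0 -0.1" --pt "0.0021 0.0001 -0.0009 0 -0.1" --pt "0.002 0.0001 -0.0011 0 -0.1" --pt "0.002 0.0001 -0.0012 0 -0.1" --pt "0 0 0 0 -0.1"

```text
time: 18.18
tool_pos: [0.5023, 0.3845, 0.0975]
orientation: [0.0, 1.0, 0.028, -0.0]
contact_force: [-0.1, 0.4, 1.1]
gripper_width: 0.0508
grip_force: 6.0
```

Emit:
servo_tool --pt "0.002 0.0001 -0.0014 0 -0.1" --pt "0.002 0.0001 -0.0016 0 -0.1" --pt "0 0 -0.0005 0 -0.1" --pt "0 0 0 0 -0.1"

```text
time: 18.68
tool_pos: [0.5067, 0.3849, 0.0946]
orientation: [-0.0, 1.0, 0.028, 0.0]
contact_force: [0.4, 0.1, 3.5]
gripper_width: 0.0511
grip_force: 6.0
```

Run:
```python
from h import *
a,_=snap('side','side_p1.png')
cv2.imwrite('pics/p1.png',cv2.resize(a[110:220,200:330],None,fx=5,fy=5,interpolation=cv2.INTER_CUBIC)[:,:,::-1]);s=manip.state();print(s['tool_pos'],s['contact_force'],s['gripper_width'])
```

```text
[0.5066668  0.38485637 0.09461017] [ 1.25898209 -0.5736718   3.96272847] 0.05091472433659311
```

View pics/p1.png

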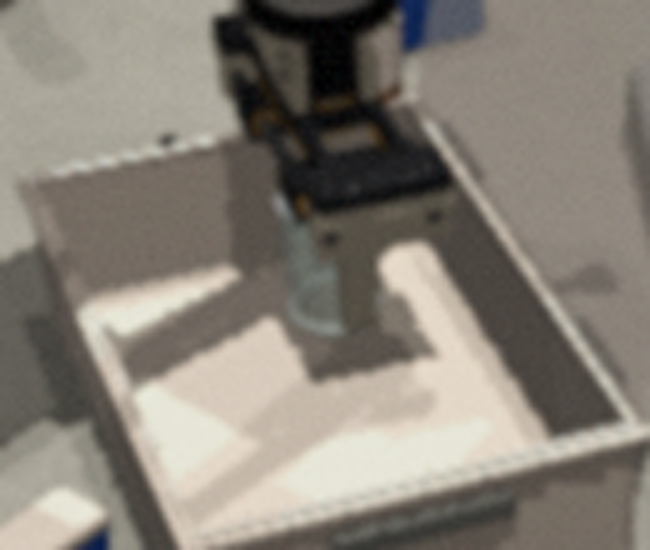

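Emit:
servo_tool --pt "0.0005 0 -0.0007 0 -0.1" --pt "0 0 -0.0005 0 -0.1" --pt "0 0 0 0 -0.1"

```text
time: 19.1
tool_pos: [0.5074, 0.385, 0.0937]
orientation: [-0.0, 1.0, 0.028, 0.001]
contact_force: [1.6, -0.1, 5.6]
gripper_width: 0.0513
grip_force: 6.0
```

Emit:
servo_tool --pt "0 0 0 0 0.11" --pt "0 0 0 0 0.13" --pt "0 0 0 0 0.16" --pt "0 0 0 0 0.22" --pt "0 0 0 0 0.3" --pt "0 0 0.004 0 0.33" --pt "0 0 0.02 0 0.33" --pt "0 0 0.04 0 0.33" --pt "0 0 0.05 0 0.33" --pt "0 0 0.05 0 0.33" --pt "0 0 0.05 0 0.33" --pt "0 0 0.04 0 0.33"

```text
time: 20.6
tool_pos: [0.5068, 0.3849, 0.3519]
orientation: [-0.001, 1.0, 0.028, 0.002]
contact_force: [0.8, 0.5, -0.3]
gripper_width: 0.0618
grip_force: 0.0
```

```bash
cat > look.py <<'E'
import sys
from h import *
a,_=snap('side');b,_=snap('top')
m=np.hstack([cv2.resize(a[100:360,190:370],(415,600)),cv2.resize(b[150:280,120:203],(383,600))])
cv2.imwrite('pics/'+sys.argv[1],m[:,:,::-1]);s=manip.state();print(s['tool_pos'],s['contact_force'],s['gripper_width'])
E
python3 look.py q1.png
```

```text
[0.50820838 0.38579157 0.35617685] [0.34916959 0.18839297 1.47670942] 0.06187570621234344
```

View pics/q1.png

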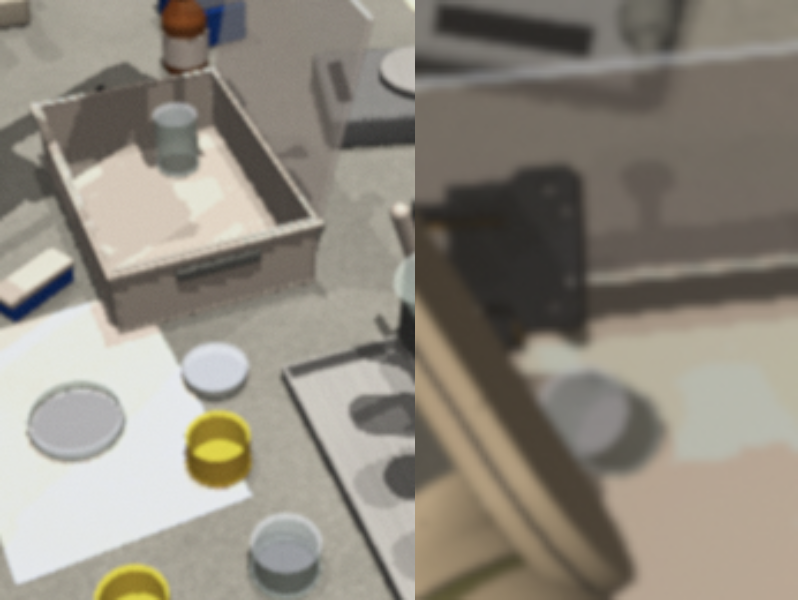

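Beaker 0 stands upright, mouth down, in the far left of the box, and the lid stays open. Next is beaker 1.

Emit:
servo_tool --pt "0.003 -0.02 0.02 0 0.33" --pt "0.0075 -0.04 0.01 -0.005 0.33" --pt "0.0075 -0.04 0 -0.005 0.33" --pt "0.0075 -0.04 0 -0.005 0.33" --pt "0.0075 -0.04 0 -0.005 0.33" --pt "0.0075 -0.04 0 -0.005 0.33" --pt "0.0075 -0.04 0 -0.005 0.33" --pt "0.0075 -0.04 0 0 0.33" --pt "0.0075 -0.04 0 0 0.33" --pt "0.0075 -0.04 0 0 0.33" --pt "0.0075 -0.04 0 0 0.33" --pt "0.0075 -0.04 0 0 0.33" --pt "0.0065 -0.033 0 0 0.33" --pt "0 0 -0.02 0 0.33" --pt "0 0 -0.02 0 0.33" --pt "0 0 0 0 0.33"

```text
time: 22.7
tool_pos: [0.5973, -0.1071, 0.3337]
orientation: [-0.001, 1.0, 0.014, -0.003]
contact_force: [-0.9, 0.0, -0.6]
gripper_width: 0.0618
grip_force: 0.0
```

Emit:
servo_tool --pt "0.0015 -0.0005 0 0 0.33" --pt "0 0 0 0 0.33" --pt "0 0 0 0 0.33"

```text
time: 23.08
tool_pos: [0.6006, -0.1084, 0.338]
orientation: [0.0, 1.0, 0.014, 0.001]
contact_force: [-0.7, 0.6, 0.8]
gripper_width: 0.0618
grip_force: 0.0
```

Emit:
servo_tool --pt "-0.0005 0.0005 -0.015 0 0.33" --pt "0 0 -0.015 0 0.33" --pt "0 0 -0.015 0 0.33" --pt "0 0 -0.015 0 0.33" --pt "0 0 -0.015 0 0.33" --pt "0 0 -0.013 0 0.33" --pt "0 0 0 0 0.33" --pt "0 0 0 0 0.2" --pt "0 0 0 0 0.13" --pt "0 0 0 0 0.05" --pt "0 0 0 0 -0.1" --pt "0 0 0 0 -0.1" --pt "0 0 0 0 -0.1"

```text
time: 24.7
tool_pos: [0.6001, -0.1083, 0.2497]
orientation: [0.0, 1.0, 0.013, 0.001]
contact_force: [-0.0, 0.5, 3.5]
gripper_width: 0.0507
grip_force: 6.0
```

Emit:
servo_tool --pt "-0.0024 0 0.0044 0 -0.1" --pt "-0.0048 0 0.0087 0 -0.1" --pt "-0.0073 0 0.0131 0 -0.1" --pt "-0.0073 0 0.0131 0 -0.1" --pt "-0.0073 0 0.0131 0 -0.1" --pt "-0.0073 0 0.0131 0 -0.1" --pt "-0.0073 0 0.0131 0 -0.1" --pt "-0.004 0 0.02 0 -0.1" --pt "0 0 0.02 0 -0.1" --pt "-0.003 0.018 0 0 -0.1" --pt "-0.0058 0.0375 0 0.005 -0.1" --pt "-0.0058 0.0375 0 0.005 -0.1" --pt "-0.0058 0.0375 0 0.005 -0.1" --pt "-0.0058 0.0375 0 0.005 -0.1" --pt "-0.0058 0.0375 0 0.005 -0.1" --pt "-0.0058 0.0375 0 0.005 -0.1" --pt "-0.0058 0.0375 0 0 -0.1" --pt "-0.0058 0.0375 0 0 -0.1" --pt "-0.0058 0.0375 0 0 -0.1" --pt "-0.0018 0.0375 0 0 -0.1"

```text
time: 27.2
tool_pos: [0.4938, 0.287, 0.367]
orientation: [0.0, 1.0, 0.029, -0.001]
contact_force: [-0.1, 0.0, -0.8]
gripper_width: 0.0508
grip_force: 6.0
```

Down to z ≈ 0.107, then feel for the floor.

Emit:
servo_tool --pt "0 0.001 -0.02 0 -0.1" --pt "0 0 -0.035 0 -0.1" --pt "0 0 -0.04 0 -0.1" --pt "0 0 -0.04 0 -0.1" --pt "0 0 -0.04 0 -0.1" --pt "0 0 -0.035 0 -0.1" --pt "0 0 -0.03 0 -0.1" --pt "0 0 -0.015 0 -0.1" --pt "0 0 -0.003 0 -0.1" --pt "0 0 -0.001 0 -0.1" --pt "0 0 -0.001 0 -0.1" --pt "0 0 0 0 -0.1" --pt "0 0 0 0 -0.1"

```text
time: 28.82
tool_pos: [0.4953, 0.286, 0.1083]
orientation: [-0.0, 1.0, 0.028, 0.0]
contact_force: [0.3, 0.1, -0.3]
gripper_width: 0.0509
grip_force: 6.0
```

Emit:
servo_tool --pt "0 0 -0.0015 0 -0.1" --pt "0 0 -0.001 0 -0.1" --pt "0 0 -0.001 0 -0.1" --pt "0 0 -0.001 0 -0.1" --pt "0 0 0 0 -0.1"

```text
time: 29.45
tool_pos: [0.4955, 0.286, 0.1038]
orientation: [-0.0, 1.0, 0.028, 0.0]
contact_force: [-0.1, -0.6, 4.9]
gripper_width: 0.051
grip_force: 6.0
```

Contact at the same height as before, so I'll use the same tilt-up arc.

Emit:
servo_tool --pt "0.0022 0.0001 -0.0006 0 -0.1" --pt "0.0022 0.0001 -0.0007 0 -0.1" --pt "0.0021 0.0001 -0.0009 0 -0.1" --pt "0.0021 0.0001 -0.0009 0 -0.1" --pt "0.002 0.0001 -0.0011 0 -0.1" --pt "0.002 0.0001 -0.0012 0 -0.1" --pt "0.002 0.0001 -0.0014 0 -0.1" --pt "0.002 0.0001 -0.0016 0 -0.1" --pt "0.0005 0 -0.0012 0 -0.1" --pt "0 0 -0.0005 0 -0.1" --pt "0 0 0 0 -0.1"

```text
time: 30.82
tool_pos: [0.5129, 0.2867, 0.0937]
orientation: [-0.0, 1.0, 0.028, 0.001]
contact_force: [2.1, -0.4, 4.3]
gripper_width: 0.0504
grip_force: 6.0
```

Emit:
servo_tool --pt "0 0 0 0 0.11" --pt "0 0 0 0 0.13" --pt "0 0 0 0 0.16" --pt "0 0 0 0 0.22" --pt "0 0 0 0 0.3" --pt "0 0 0.004 0 0.33" --pt "0 0 0.02 0 0.33" --pt "0 0 0.04 0 0.33" --pt "0 0 0.05 0 0.33" --pt "0 0 0.05 0 0.33" --pt "0 0 0.05 0 0.33" --pt "0 0 0.07 0 0.33" --pt "0 0 0 0 0.33"

```text
time: 32.45
tool_pos: [0.5138, 0.2874, 0.379]
orientation: [-0.003, 1.0, 0.028, 0.006]
contact_force: [-0.4, 0.3, -0.5]
gripper_width: 0.0619
grip_force: 0.0
```

Emit:
servo_tool --pt "0.004 -0.02 0 0 0.33" --pt "0.0075 -0.04 0 -0.005 0.33" --pt "0.0075 -0.04 0 -0.005 0.33" --pt "0.0075 -0.04 0 -0.005 0.33" --pt "0.0075 -0.04 0 -0.005 0.33" --pt "0.0075 -0.04 0 -0.005 0.33" --pt "0.0075 -0.04 0 -0.005 0.33" --pt "0.0075 -0.04 0 0 0.33" --pt "0.0075 -0.04 0 0 0.33" --pt "0.0075 -0.04 0 0 0.33" --pt "0.0075 -0.04 0 0 0.33" --pt "0.0075 -0.04 0 0 0.33" --pt "0.003 -0.015 -0.02 0 0.33" --pt "0 0 -0.02 0 0.33" --pt "0 0 0 0 0.33" --pt "0 0 0 0 0.33"

```text
time: 34.45
tool_pos: [0.6016, -0.187, 0.3296]
orientation: [-0.0, 1.0, 0.014, -0.0]
contact_force: [0.7, 0.1, -0.2]
gripper_width: 0.0619
grip_force: 0.0
```

```bash
python3 look.py q2.png
```

```text
[ 0.60200717 -0.18743858  0.33071735] [-0.34877945 -0.29623806  1.05113637] 0.06218790656475509
```

View pics/q2.png

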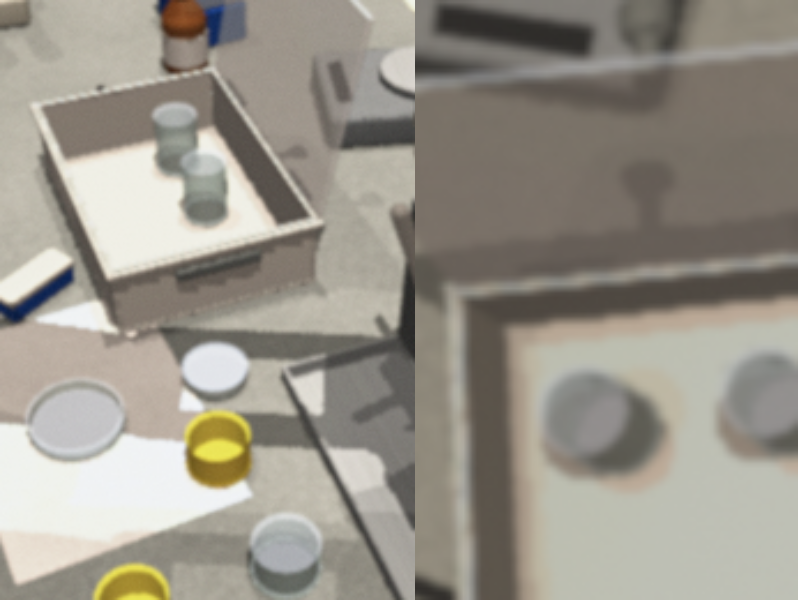

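Both beakers stand upright in the box and the bowl hasn't moved. Next, beaker 2.

Emit:
servo_tool --pt "0 -0.0005 -0.015 0 0.33" --pt "0 0 -0.015 0 0.33" --pt "0 0 -0.015 0 0.33" --pt "0 0 -0.015 0 0.33" --pt "0 0 -0.012 0 0.33" --pt "0 0 -0.009 0 0.33" --pt "0 0 0 0 0.33" --pt "0 0 0 0 0.2" --pt "0 0 0 0 0.13" --pt "0 0 0 0 0.05" --pt "0 0 0 0 -0.1" --pt "0 0 0 0 -0.1" --pt "0 0 0 0 -0.1"

```text
time: 36.17
tool_pos: [0.6019, -0.189, 0.2491]
orientation: [0.0, 1.0, 0.013, 0.0]
contact_force: [0.8, 0.2, 3.1]
gripper_width: 0.0507
grip_force: 6.0
```

Emit:
servo_tool --pt "-0.0024 0 0.0044 0 -0.1" --pt "-0.0048 0 0.0087 0 -0.1" --pt "-0.0073 0 0.0131 0 -0.1" --pt "-0.0073 0 0.0131 0 -0.1" --pt "-0.0073 0 0.0131 0 -0.1" --pt "-0.0073 0 0.0131 0 -0.1" --pt "-0.0073 0 0.0131 0 -0.1" --pt "-0.004 0 0.02 0 -0.1" --pt "0 0 0.02 0 -0.1" --pt "-0.003 0.018 0 0 -0.1" --pt "-0.0056 0.0365 0 0.005 -0.1" --pt "-0.0056 0.0365 0 0.005 -0.1" --pt "-0.0056 0.0365 0 0.005 -0.1" --pt "-0.0056 0.0365 0 0.005 -0.1" --pt "-0.0056 0.0365 0 0.005 -0.1" --pt "-0.0056 0.0365 0 0.005 -0.1" --pt "-0.0056 0.0365 0 0 -0.1" --pt "-0.0056 0.0365 0 0 -0.1" --pt "-0.0056 0.0365 0 0 -0.1" --pt "-0.0006 0.0365 0 0 -0.1"

```text
time: 38.67
tool_pos: [0.4987, 0.1963, 0.3666]
orientation: [-0.0, 1.0, 0.029, -0.0]
contact_force: [0.8, 0.2, -0.8]
gripper_width: 0.0509
grip_force: 6.0
```

Emit:
servo_tool --pt "0 0 -0.02 0 -0.1" --pt "0 0 -0.035 0 -0.1" --pt "0 0 -0.04 0 -0.1" --pt "0 0 -0.04 0 -0.1" --pt "0 0 -0.04 0 -0.1" --pt "0 0 -0.035 0 -0.1" --pt "0 0 -0.03 0 -0.1" --pt "0 0 -0.015 0 -0.1" --pt "0 0 -0.003 0 -0.1" --pt "0 0 -0.001 0 -0.1" --pt "0 0 0 0 -0.1" --pt "0 0 0 0 -0.1"

```text
time: 40.17
tool_pos: [0.5006, 0.1943, 0.1092]
orientation: [-0.0, 1.0, 0.028, 0.001]
contact_force: [0.9, 0.7, -0.1]
gripper_width: 0.0511
grip_force: 6.0
```

Emit:
servo_tool --pt "0 0 -0.002 0 -0.1" --pt "0 0 -0.001 0 -0.1" --pt "0 0 -0.001 0 -0.1" --pt "0 0 -0.001 0 -0.1" --pt "0 0 -0.0005 0 -0.1" --pt "0 0 0 0 -0.1"

```text
time: 40.92
tool_pos: [0.5004, 0.1942, 0.1033]
orientation: [-0.0, 1.0, 0.028, 0.0]
contact_force: [-0.1, -0.6, 5.3]
gripper_width: 0.0507
grip_force: 6.0
```

Emit:
servo_tool --pt "0.0022 0.0001 -0.0006 0 -0.1" --pt "0.0022 0.0001 -0.0007 0 -0.1" --pt "0.0021 0.0001 -0.0009 0 -0.1" --pt "0.0021 0.0001 -0.0009 0 -0.1" --pt "0.002 0.0001 -0.0011 0 -0.1" --pt "0.002 0.0001 -0.0012 0 -0.1" --pt "0.002 0.0001 -0.0014 0 -0.1" --pt "0.002 0.0001 -0.0016 0 -0.1" --pt "0.0005 0 -0.0012 0 -0.1" --pt "0 0 -0.0003 0 -0.1" --pt "0 0 0 0 -0.1"

```text
time: 42.3
tool_pos: [0.5176, 0.195, 0.0933]
orientation: [-0.0, 1.0, 0.028, 0.001]
contact_force: [0.8, 0.4, 5.1]
gripper_width: 0.0509
grip_force: 6.0
```

Emit:
servo_tool --pt "0 0 0 0 0.11" --pt "0 0 0 0 0.13" --pt "0 0 0 0 0.16" --pt "0 0 0 0 0.22" --pt "0 0 0 0 0.3" --pt "0 0 0.004 0 0.33" --pt "0 0 0.02 0 0.33" --pt "0 0 0.04 0 0.33" --pt "0 0 0.05 0 0.33" --pt "0 0 0.05 0 0.33" --pt "0 0 0.05 0 0.33" --pt "0 0 0 0 0.33" --pt "0 0 0 0 0.33"

```text
time: 43.92
tool_pos: [0.517, 0.1949, 0.3076]
orientation: [-0.0, 1.0, 0.028, 0.001]
contact_force: [-0.8, 0.2, -0.3]
gripper_width: 0.062
grip_force: 0.0
```

```bash
cat > dish.py <<'E'
from h import *
b,ct=snap('top','tnow.png');a,cs=snap('side','snow.png')
o=cv2.imread('pics/top0.png')[:,:,::-1];p=cv2.imread('pics/side0.png')[:,:,::-1]
for n,i,c,r in(('top',b,ct,(340,235,440,285)),('side',a,cs,(285,310,345,370))):
    g=cv2.GaussianBlur(cv2.cvtColor(i,cv2.COLOR_RGB2GRAY),(0,0),1)
    x0,y0,x1,y1=r
    z=cv2.resize(g[y0:y1,x0:x1],None,fx=4,fy=4,interpolation=cv2.INTER_CUBIC)
    if n=='top':
        for q in (cv2.HoughCircles(z,cv2.HOUGH_GRADIENT,1,40,param1=60,param2=18,minRadius=40,maxRadius=60) if True else []) [0][:3]:
            u,v=(q[0]+.5)/4-.5+x0,(q[1]+.5)/4-.5+y0;print(n,u,v,q[2]/4,plane(c,u,v,.038).round(4))
    print(n,'diff',np.abs(i[y0:y1,x0:x1].astype(int)-(o if n=='top' else p)[y0:y1,x0:x1]).mean())
m=np.hstack([cv2.resize(a[90:390,180:400],(440,600)),cv2.resize(b[180:330,330:420],(360,600))])
cv2.imwrite('pics/q3.png',m[:,:,::-1]);print(manip.state()['tool_pos'])
E
python3 dish.py
```

```text
Traceback (most recent call last):
  File "dish.py", line 9, in <module>
    for q in (cv2.HoughCircles(z,cv2.HOUGH_GRADIENT,1,40,param1=60,param2=18,minRadius=40,maxRadius=60) if True else []) [0][:3]:
             ~~~~~~~~~~~~~~~~~~~~~~~~~~~~~~~~~~~~~~~~~~~~~~~~~~~~~~~~~~~~~~~~~~~~~~~~~~~~~~~~~~~~~~~~~~~~~~~~~~~~~~~~~~~~^^^
TypeError: 'NoneType' object is not subscriptable
```

Run:
```python
from h import *
b=cv2.imread('pics/tnow.png');a,_=snap('side');a=a[:,:,::-1]
I=cv2.INTER_CUBIC
l=cv2.resize(a[90:390,180:390],(420,600),interpolation=I)
r=cv2.resize(b[225:345,340:435],(380,480),interpolation=I)
m=np.hstack([l,np.vstack([r,np.zeros((120,380,3),np.uint8)])])
cv2.imwrite('pics/q3.png',m)
```

```text
(no output)
```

View pics/q3.png

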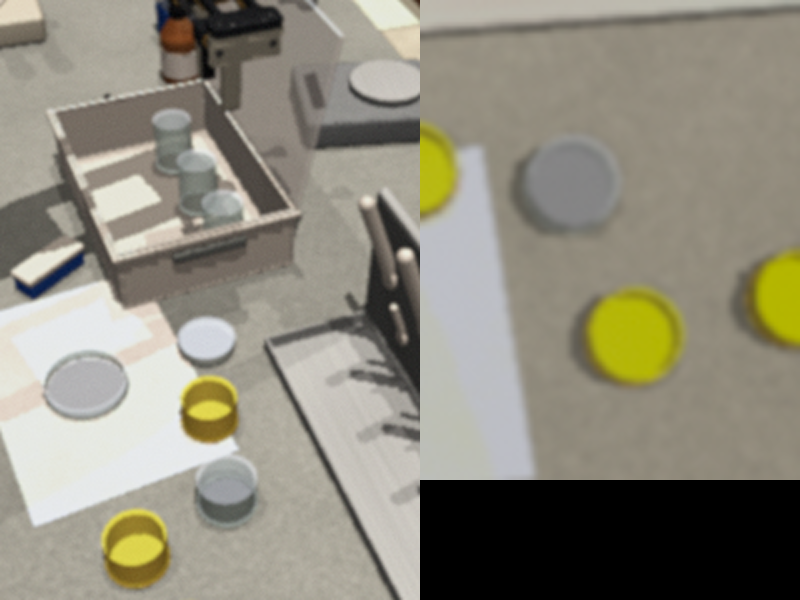

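The bowl has been knocked to top crop (572,184) / side crop (227,483), and all three beakers stand in the box. Re-measuring it against its neighbours.

Run:
```python
from h import *
b,ct=snap('top');a,cs=snap('side')
f=lambda u,v:(340+(u-420+.5)/4-.5,225+(v+.5)/4-.5)
print('bowl',plane(ct,*f(572,183),.038).round(4),plane(cs,180+113.5,90+241.3,.038).round(4))
h=cv2.cvtColor(b,cv2.COLOR_RGB2HSV);m=cv2.inRange(h,(22,150,90),(35,255,255))
n,_,st,ce=cv2.connectedComponentsWithStats(m)
for i in range(1,n):
    if st[i,4]>50: print(ce[i].round(1),st[i],plane(ct,*ce[i],.03).round(4))
# bowl edges: rows/cols profile by gradient
g=cv2.GaussianBlur(cv2.cvtColor(b,cv2.COLOR_RGB2GRAY),(0,0),.8)
print(g[271,360:396].tolist());print(g[253:290,378].tolist())
```

```text
bowl [ 0.412  -0.1586  0.038 ] [ 0.4119 -0.1656  0.038 ]
[337.  267.1] [326 256  23  23 411] [ 0.4244 -0.0588  0.03  ]
[434.1 299.1] [422 288  25  24 464] [ 0.3377 -0.2942  0.03  ]
[393.  308.6] [382 297  23  24 444] [ 0.3176 -0.1924  0.03  ]
[470.4 310.6] [458 299  26  24 486] [ 0.3072 -0.3807  0.03  ]
[137, 130, 117, 104, 99, 103, 113, 123, 129, 132, 132, 132, 132, 132, 132, 132, 132, 132, 132, 132, 132, 133, 132, 132, 132, 132, 131, 133, 138, 142, 141, 140, 140, 140, 139, 140]
[141, 141, 140, 139, 139, 141, 143, 138, 132, 129, 131, 132, 133, 133, 132, 132, 132, 132, 132, 132, 132, 132, 132, 132, 132, 132, 131, 127, 122, 120, 125, 131, 136, 138, 138, 137, 138]
```

Emit:
servo_tool --pt "-0.0117 -0.0396 0 0 0.6" --pt "-0.0117 -0.0396 0 0 0.7" --pt "-0.0117 -0.0396 0 0 0.7" --pt "-0.0117 -0.0396 0 0 0.7" --pt "-0.0117 -0.0396 0 0 0.7" --pt "-0.0117 -0.0396 0 0 0.7" --pt "-0.0117 -0.0396 0 0 0.7" --pt "-0.0117 -0.0396 0 0 0.7" --pt "-0.0114 -0.0392 0 0 0.7" --pt "0 0 -0.03 0 0.7" --pt "0 0 -0.03 0 0.7" --pt "0 0 -0.03 0 0.7" --pt "0 0 -0.03 0 0.7" --pt "0 0 -0.02 0 0.7" --pt "0 0 0 0 0.7" --pt "0 0 0 0 0.7"

```text
time: 46.18
tool_pos: [0.4123, -0.1612, 0.1674]
orientation: [0.0, 1.0, 0.028, 0.0]
contact_force: [-1.3, -0.0, 0.9]
gripper_width: 0.079
grip_force: 0.0
```

Run:
```python
from h import *
p=manip.state()['tool_pos'];print(p,manip.state()['gripper_width'])
a,c=snap('side')
m=cv2.resize(a[210:390,225:390],None,fx=3.3,fy=3.3,interpolation=cv2.INTER_CUBIC)[:,:,::-1].copy()
# expected bowl top circle at target, and fingertips
q=np.linspace(0,2*np.pi,60)
for z in(.038,0):
    pts=proj(c,np.c_[p[0]+.029*np.cos(q),p[1]+.029*np.sin(q),0*q+z]);cv2.polylines(m,[((pts-[225,210]+.5)*3.3).astype(np.int32)],1,(0,0,255),1)
cv2.imwrite('pics/q4.png',m)
```

```text
[ 0.41230011 -0.16116124  0.16741448] 0.07903726815638895
```

View pics/q4.png

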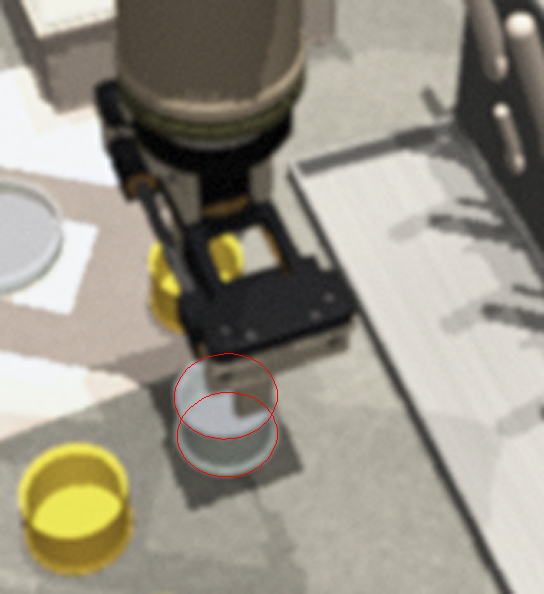

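The drawn bowl outline matches the real bowl within 1–2 mm. Descending to grip.

Emit:
servo_tool --pt "0 0 -0.02 0 0.7" --pt "0 0 -0.02 0 0.7" --pt "0 0 -0.02 0 0.7" --pt "0 0 -0.012 0 0.7" --pt "0 0 -0.004 0 0.7" --pt "0 0 0 0 0.7" --pt "0 0 0 0 0.4" --pt "0 0 0 0 0.32" --pt "0 0 0 0 0.25" --pt "0 0 0 0 0.1" --pt "0 0 0 0 0.1" --pt "0 0 0 0 0.1"

```text
time: 47.72
tool_pos: [0.4123, -0.1611, 0.0911]
orientation: [0.0, 1.0, 0.028, 0.0]
contact_force: [0.9, 0.6, 6.1]
gripper_width: 0.059
grip_force: 6.0
```

Emit:
servo_tool --pt "0 0 0.005 0 0.1" --pt "0 0 0.015 0 0.1" --pt "0 0 0.03 0 0.1" --pt "0 0 0.035 0 0.1" --pt "0 0 0.035 0 0.1" --pt "0.0005 0.018 0.02 0 0.1" --pt "0.0012 0.037 0.01 0 0.1" --pt "0.0013 0.039 0 0 0.1" --pt "0.0013 0.039 0 0 0.1" --pt "0.0013 0.039 0 0 0.1" --pt "0.0013 0.039 0 0 0.1" --pt "0.0013 0.039 0 0 0.1" --pt "0.0013 0.039 0 0 0.1" --pt "0.0013 0.039 0 0 0.1" --pt "0.0013 0.039 0 0 0.1" --pt "0.0013 0.039 0 0 0.1" --pt "0.0013 0.03 0 0 0.1" --pt "0.0013 0.0115 0 0 0.1" --pt "0 0 0 0 0.1" --pt "0 0 0 0 0.1"

```text
time: 50.22
tool_pos: [0.4282, 0.2855, 0.2409]
orientation: [0.0, 1.0, 0.028, -0.0]
contact_force: [-0.2, -0.8, -0.9]
gripper_width: 0.0593
grip_force: 6.0
```

Emit:
servo_tool --pt "0 0 -0.02 0 0.1" --pt "0 0 -0.035 0 0.1" --pt "0 0 -0.035 0 0.1" --pt "0 0 -0.03 0 0.1" --pt "0 0 -0.016 0 0.1" --pt "0 0 -0.005 0 0.1" --pt "0 0 -0.001 0 0.1" --pt "0 0 -0.001 0 0.1" --pt "0 0 0 0 0.1" --pt "0 0 0 0 0.1"

```text
time: 51.48
tool_pos: [0.4283, 0.2866, 0.0983]
orientation: [-0.0, 1.0, 0.028, 0.0]
contact_force: [-0.0, -0.2, -0.4]
gripper_width: 0.059
grip_force: 6.0
```

Emit:
servo_tool --pt "0 0 -0.001 0 0.1" --pt "0 0 -0.001 0 0.1" --pt "0 0 -0.001 0 0.1" --pt "0 0 0 0 0.1"

```text
time: 51.98
tool_pos: [0.4281, 0.2864, 0.0951]
orientation: [0.0, 1.0, 0.028, -0.0]
contact_force: [-1.6, -1.4, 4.5]
gripper_width: 0.0589
grip_force: 6.0
```

Emit:
servo_tool --pt "0 0 0 0 0.27" --pt "0 0 0 0 0.29" --pt "0 0 0 0 0.32" --pt "0 0 0 0 0.38" --pt "0 0 0 0 0.46" --pt "0 0 0 0 0.46" --pt "0 0 0.005 0 0.46" --pt "0 0 0.03 0 0.46" --pt "0 0 0.05 0 0.46" --pt "0 0 0.055 0 0.46" --pt "0 0 0.055 0 0.46" --pt "0 0 0.055 0 0.46" --pt "0 0 0.055 0 0.46" --pt "0 0 0.03 0 0.46" --pt "0 0 0.01 0 0.46" --pt "0 0 0 0 0.46"

```text
time: 53.98
tool_pos: [0.4281, 0.2865, 0.4395]
orientation: [-0.0, 1.0, 0.028, 0.0]
contact_force: [0.3, 0.1, -0.1]
gripper_width: 0.0679
grip_force: 0.0
```

Run:
```python
from h import *
import sys
a,c=snap('side','fin_s.png');b,t=snap('top','fin_t.png');print(manip.state()['tool_pos'])
# knob position: dark grey blob near its expected place
P=[.654,.3016,.2555];print(proj(c,P),proj(t,P))
# upright check of glass: expected silhouettes vs edges along each beaker's axis
for n,x,y,r,h in(('b0',.507,.385,.025,.07),('b1',.513,.287,.025,.07),('b2',.5175,.195,.025,.07),('bowl',.428,.2865,.029,.038)):
    print(n,proj(c,[[x,y,.004+h],[x,y,.004]]).round().tolist(),proj(t,[[x,y,.004+h]]).round().tolist())
```

```text
[0.42778388 0.28627782 0.43782155]
[[332.76420527  90.17659073]] [[170.59777629 155.61995038]]
b0 [[267.0, 149.0], [269.0, 171.0]] [[155.0, 237.0]]
b1 [[279.0, 169.0], [280.0, 191.0]] [[195.0, 233.0]]
b2 [[292.0, 191.0], [292.0, 213.0]] [[232.0, 230.0]]
bowl [[247.0, 186.0], [248.0, 198.0]] [[198.0, 269.0]]
```

Emit:
servo_tool --pt "0.038 0.0025 0 0 0.46" --pt "0.038 0.0025 0 0 0.46" --pt "0.038 0.0025 0 0 0.46" --pt "0.038 0.0025 0 0 0.46" --pt "0.038 0.0025 0 0 0.46" --pt "0.036 0.0025 0 0 0.46" --pt "0 0 -0.03 0 0.46" --pt "0 0 -0.03 0 0.46" --pt "0 0 -0.03 0 0.46" --pt "0 0 0 0 0.46" --pt "0 0 0 0 0.46" --grip_force 15

```text
time: 55.45
tool_pos: [0.654, 0.3014, 0.3501]
orientation: [0.0, 1.0, 0.028, -0.0]
contact_force: [0.6, -0.3, 0.0]
gripper_width: 0.0683
grip_force: 0.0
```

Emit:
servo_tool --pt "0 0.0005 -0.015 0 0.46" --pt "0 0 -0.0146 0 0.46" --pt "0 0 0 0 0.2" --pt "0 0 0 0 -0.2" --pt "0 0 0 0 -1" --pt "0 0 0 0 -1" --pt "0 0 0 0 -1" --pt "0 0 0 0 -1" --pt "0 0 0 0 -1" --pt "0 0 0 0 -1"

```text
time: 56.7
tool_pos: [0.6542, 0.3019, 0.3207]
orientation: [-0.0, 1.0, 0.028, 0.0]
contact_force: [-0.0, 0.5, 3.2]
gripper_width: 0.0271
grip_force: 15.0
```

Run:
```python
import numpy as np
from scipy.optimize import least_squares
p=np.array([[.397,.1272],[.4633,.2321],[.5453,.2679],[.6542,.2557]])
r=least_squares(lambda q:np.hypot(p[:,0]-q[0],p[:,1]-q[1])-q[2],[.579,.0855,.189]);print(r.x,r.fun)
cx,cz,R=r.x
a1=np.arctan2(p[3,1]-cz,p[3,0]-cx);a0=np.arctan2(p[0,1]-cz,p[0,0]-cx);print(a0-a1)
a=np.linspace(a1,a0,29);P=np.c_[cx+R*np.cos(a),cz+R*np.sin(a)];print((np.diff(P,axis=0)*1e4).round().astype(int).tolist())
```

```text
[0.57874367 0.08463196 0.18680198] [-0.00013971  0.00047873 -0.00050744  0.00016842]
1.7561428377375745
[[-109, 44], [-111, 37], [-113, 30], [-115, 23], [-116, 16], [-117, 8], [-117, 1], [-117, -6], [-116, -14], [-115, -21], [-114, -28], [-112, -35], [-109, -42], [-106, -49], [-103, -56], [-99, -62], [-95, -68], [-91, -74], [-86, -79], [-81, -85], [-76, -90], [-70, -94], [-64, -98], [-57, -102], [-51, -106], [-44, -108], [-37, -111], [-30, -113]]
```

Emit:
servo_tool --pt "-0.0109 -0.0006 0.0044 0 -1" --pt "-0.0111 -0.0006 0.0037 0 -1" --pt "-0.0113 -0.0006 0.003 0 -1" --pt "-0.0115 -0.0006 0.0023 0 -1" --pt "-0.0116 -0.0006 0.0016 0 -1" --pt "-0.0117 -0.0006 0.0008 0 -1" --pt "-0.0117 -0.0006 0.0001 0 -1" --pt "-0.0117 -0.0006 -0.0006 0 -1" --pt "-0.0116 -0.0006 -0.0014 0 -1" --pt "-0.0115 -0.0006 -0.0021 0 -1"

```text
time: 57.95
tool_pos: [0.5386, 0.2946, 0.3323]
orientation: [0.001, 1.0, 0.028, -0.0]
contact_force: [2.2, -9.1, 4.7]
gripper_width: 0.0271
grip_force: 15.0
```

Emit:
servo_tool --pt "-0.0114 -0.0012 -0.0028 0 -1" --pt "-0.0112 -0.0006 -0.0035 0 -1" --pt "-0.0109 -0.0006 -0.0042 0 -1" --pt "-0.0106 -0.0006 -0.0049 0 -1" --pt "-0.0103 -0.0006 -0.0056 0 -1" --pt "-0.0099 -0.0005 -0.0062 0 -1" --pt "-0.0095 -0.0005 -0.0068 0 -1" --pt "-0.0091 -0.0005 -0.0074 0 -1" --pt "-0.0086 -0.0005 -0.0079 0 -1"

```text
time: 59.08
tool_pos: [0.4463, 0.2886, 0.2819]
orientation: [0.002, 1.0, 0.028, -0.001]
contact_force: [-1.5, -11.9, 4.0]
gripper_width: 0.027
grip_force: 15.0
```

Emit:
servo_tool --pt "-0.0081 -0.0012 -0.0085 0 -1" --pt "-0.0076 -0.0008 -0.009 0 -1" --pt "-0.007 -0.0004 -0.0094 0 -1" --pt "-0.0064 -0.0004 -0.0098 0 -1" --pt "-0.0057 -0.0003 -0.0102 0 -1" --pt "-0.0051 -0.0003 -0.0106 0 -1" --pt "-0.0044 -0.0002 -0.0108 0 -1" --pt "-0.0037 -0.0002 -0.0111 0 -1" --pt "0 0 0 0 -1"

```text
time: 60.2
tool_pos: [0.3977, 0.2852, 0.2009]
orientation: [0.002, 1.0, 0.029, -0.002]
contact_force: [-0.8, -6.8, -2.1]
gripper_width: 0.027
grip_force: 15.0
```

Emit:
servo_tool --pt "-0.001 0 -0.004 0 -1" --pt "0 0 -0.003 0 -1" --pt "0 0 -0.002 0 -1" --pt "0 0 -0.001 0 -1" --pt "0 0 0 0 -1"

```text
time: 60.82
tool_pos: [0.3955, 0.2851, 0.1912]
orientation: [0.002, 1.0, 0.029, -0.004]
contact_force: [-8.9, -7.3, 1.6]
gripper_width: 0.0273
grip_force: 15.0
```

Emit:
servo_tool --pt "-0.001 -0.0005 -0.001 0 -1" --pt "0 0 -0.001 0 -1" --pt "0 0 -0.001 0 -1" --pt "0 0 0 0 -1"

```text
time: 61.32
tool_pos: [0.3949, 0.285, 0.1885]
orientation: [0.001, 1.0, 0.029, -0.004]
contact_force: [-7.1, -6.5, 1.2]
gripper_width: 0.0273
grip_force: 15.0
```

Emit:
servo_tool --pt "-0.001 0 -0.001 0 -1" --pt "0 0 -0.001 0 -1" --pt "0 0 -0.001 0 -1" --pt "0 0 0 0 -1"

```text
time: 61.82
tool_pos: [0.3944, 0.285, 0.1862]
orientation: [0.001, 1.0, 0.029, -0.003]
contact_force: [-7.7, -7.7, 5.9]
gripper_width: 0.0275
grip_force: 15.0
```

Releasing, then pressing the knob's face with shut fingers. That also checks the lid's height.

Emit:
servo_tool --pt "0 0 0 0 0" --pt "0 0 0 0 0" --pt "0 0 0 0 0" --pt "0 0 0.02 0 0" --pt "0 0 0.03 0 -0.5" --pt "0.002 0 0.01 0 -1" --pt "0 0 0 0 -1" --pt "0 0 0 0 -1" --pt "0 0 0 0 -1" --pt "0 0 0 0 -1" --pt "0 0 -0.01 0 -1" --pt "0 0 -0.006 0 -1" --pt "0 0 -0.004 0 -1" --pt "0 0 -0.002 0 -1" --pt "0 0 0 0 -1"

```text
time: 63.7
tool_pos: [0.399, 0.286, 0.2252]
orientation: [0.0, 1.0, 0.028, -0.0]
contact_force: [0.2, 0.4, -0.8]
gripper_width: 0.0006
grip_force: 0.0
```

Emit:
servo_tool --pt "-0.001 0 -0.003 0 -1" --pt "0 0 -0.002 0 -1" --pt "0 0 -0.001 0 -1" --pt "0 0 -0.001 0 -1" --pt "0 0 -0.0005 0 -1" --pt "0 0 0 0 -1"

```text
time: 64.45
tool_pos: [0.398, 0.2861, 0.2188]
orientation: [-0.0, 1.0, 0.028, 0.0]
contact_force: [-3.5, -1.5, 8.2]
gripper_width: 0.0001
grip_force: 4.0
```

Emit:
servo_tool --pt "0 0 -0.0005 0 -1" --pt "0 0 -0.0005 0 -1" --pt "0 0 -0.0005 0 -1" --pt "0 0 -0.0005 0 -1" --pt "0 0 0 0 -1"

```text
time: 65.08
tool_pos: [0.398, 0.2861, 0.2186]
orientation: [-0.0, 1.0, 0.029, 0.0]
contact_force: [-11.0, -6.9, 21.6]
gripper_width: 0.0
grip_force: 11.2
```

Stiff at TCP z = 0.2186, which matches the closed height (expected 0.2185). Retreating.

Emit:
servo_tool --pt "0 0 0.003 0 -1" --pt "0 0 0.02 0 -1" --pt "0 0 0.04 0 0" --pt "0 0 0.04 0 0" --pt "-0.003 -0.04 0.03 0 0" --pt "-0.003 -0.05 0 0 0" --pt "-0.003 -0.05 0 0 0" --pt "-0.003 -0.05 0 0 0" --pt "0 -0.05 0 0 0" --pt "0 -0.05 0 0 0" --pt "0 -0.05 0 0 0" --pt "0 -0.05 0 0 0" --pt "0 -0.04 0 0 0" --pt "0 0 0 0 0" --pt "0 0 0 0 0" --pt "0 0 0 0 0"

```text
time: 67.08
tool_pos: [0.3861, -0.143, 0.3488]
orientation: [-0.0, 1.0, 0.029, 0.0]
contact_force: [0.4, -0.1, -0.4]
gripper_width: 0.0465
grip_force: 0.0
```

Run:
```python
from h import *
b,t=snap('top','e_t.png');a,c=snap('side','e_s.png')
o=cv2.imread('pics/top0.png')[:,:,::-1]
d=np.abs(b.astype(int)-o).max(2)
print('lid+knob diff knob patch',d[270:287,182:200].mean(),'rim',d[205:212,140:250].mean(), 'behind hinge',d[180:196,140:250].mean())
for n,r in dict(flask=(160,190,450,480),petri=(247,272,284,310),forceps=(232,278,437,453)).items(): print(n,d[r[0]:r[1],r[2]:r[3]].mean())
# glass in box: pixels differing from empty closed box, blobs
m=(cv2.GaussianBlur(d.astype(np.uint8),(0,0),1)>10).astype(np.uint8);m[:,:130]=0;m[:,260:]=0;m[:203]=0;m[298:]=0
n,_,s,ce=cv2.connectedComponentsWithStats(m)
for i in range(1,n):
    if s[i,4]>25: print(s[i],ce[i].round())
```

```text
lid+knob diff knob patch 11.326797385620916 rim 1.9532467532467532 behind hinge 1.7210227272727272
flask 1.501111111111111
petri 3.769230769230769
forceps 16.23233695652174
[227 227  17  17 198] [236. 235.]
[146 229  13  16  42] [150. 235.]
[192 230  17  18 194] [200. 239.]
[155 235  16  16 176] [162. 243.]
[184 259  26  27 393] [198. 271.]
[190 291  18   4  46] [199. 292.]
[148 294  28   4  64] [162. 296.]
```

```bash
python3 -c "
from rig import manip
print(manip.job_done())"
```

```text
the job is handed in; nothing more can be done
None
```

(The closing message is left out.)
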